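# Seat the blue glass roundel in the cutting jig

### The job

With the fingertips, push the loose blue glass roundel across the top of the aluminium jig until it drops into the round recess and lies flat on its floor, then push the red keeper bar round over it as far as its stop pin. Only push: do not pick up or lift the roundel, and leave the amber roundel and everything else on the bench where it is.

Things in the scene. Friction and masses are not known exactly. Their poses are not given: they have to be found in the camera images.
- jig: Flat aluminium plate fixed to the bench, 220 (x) by 340 (y) by 30 mm high; its place and yaw vary. Origin: centre of its underside, on the bench top; z up. A round recess, 65 mm across and 6 mm deep with a dark floor and a plain square edge level with the plate's top, is at the middle of the top face (x = y = 0). A round pivot boss stands at x = +85 mm, y = 0. A steel stop pin, 8 mm across, stands 26 mm above the top face at x = +68, y = -10.5 mm.
- recess (a point): Centre of the recess floor, 24 mm above the bench, 6 mm below the jig's top face; axes as the jig's.
- blue_roundel: Loose cobalt-blue glass disc with a pale engraved star, 60 mm across, 8 mm thick, about 56 g. Origin: centre of its underside; z up. It starts lying flat on the jig's top face, 90 to 115 mm to the jig's +y or -y side of the recess (either) and up to 20 mm off in the jig's x. Seated in the recess it has about 2.5 mm play all round, and its top stands 2 mm above the jig's top face.
- amber_roundel: A like disc of amber glass, same size, lying loose on the jig's other side; to be left alone. Origin: centre of its underside.
- keeper (a joint): Angle (rad) of the red keeper bar, which turns about an upright pivot on the jig and stays where it is left (about 0.08 N m of friction). 0: the bar points along the jig's +y; it grows anticlockwise seen from above; 1.57: the bar points along the jig's -x, across the middle of the recess, at its stop. It starts between -0.3 and 0.12.
- keeper_pivot (a point): The keeper's pivot axis, at the height of the bar's underside: 12 mm above the jig's top face, 42 mm above the bench.
- keeper_tip (a point): Free end of the red keeper bar, at mid-height, 95 mm from the pivot axis. The bar is 12 mm wide and 20 mm tall: its underside is 12 mm and its top 32 mm above the jig's top face, so it passes over a disc that lies on the jig.
- vase: Blue glass vase, 175 mm tall, up to 86 mm across, on the bench; bystander. Origin: centre of its foot.
- bowl: Green bowl, 130 mm across, 60 mm tall; bystander. Origin: centre of its foot.
- tumbler: Dark red tumbler, 72 mm across, 85 mm tall; bystander. Origin: centre of its foot.
- paste_jar: White jar with black cap, 68 mm across, 75 mm tall; bystander. Origin: centre of its underside.
- wrench: Steel wrench lying on the bench; bystander. Origin: its underside, near its middle.
- brush: Brush lying on the bench; bystander. Origin: its underside, near its middle.
Not all that is in view belongs to the job. Several things have the shape of the blue_roundel; the one meant has the colours described above.

How it is judged (in metres and radians):
On the way, in this order (a step that is already met when the one before it is completed fails the run):
1. the blue roundel has dropped into the recess and lies flat (horizontal distance between blue_roundel and recess below 0.004 m and z of blue_roundel in the frame of recess below 0.0018 m and angle between blue_roundel's own z axis and vertical below 0.05 rad), for 0.2 s.
2. the keeper bar is swung over it to its stop (value of joint keeper above 1.45 rad), for 0.2 s.
At the end, for the whole second after the job is handed in: The blue roundel rests in the recess: within 4 mm of its centre, underside within 1.8 mm of the floor, tilted less than 0.05 rad, still; the keeper is past 1.45 rad; the amber roundel is within 12 mm and every other bystander within 30 mm of where it began (all of step 1 and value of joint keeper above 1.45 rad and linear speed of blue_roundel below 0.02 m/s and distance of amber_roundel from where it was at the start of the episode below 0.012 m and distance of each of vase, bowl, tumbler, paste_jar, wrench, brush from where it was at the start of the episode below 0.03 m); the robot touches nothing.
It fails at once if the blue roundel is lifted more than 8 mm off the jig's top (z of blue_roundel in the frame of jig above 0.038 m).
It fails at once if the amber roundel is moved more than 12 mm (distance of amber_roundel from where it was at the start of the episode above 0.012 m).
It fails at once if a bystander on the bench is moved more than 30 mm (distance of any of vase, bowl, tumbler, paste_jar, wrench, brush from where it was at the start of the episode above 0.03 m).
It also fails if it takes over 51 s, if anything falls off the work surface, if the arm or the gripper's body presses on something with over 40 N, if the wrist force passes 120 N, or if a joint passes its speed limit or range.

### The arm

A 7-joint arm with a two-finger parallel gripper is mounted at the origin on the work surface. World frame = base frame: x ahead of the robot, y to its left, z up, the work surface at z = 0. Lengths are in mm, angles in rad, forces in N, time in s.
With the tool pointing down it reaches from about 425 to 950 mm from the base axis. Payload 16.7 kg.
Tool frame: the origin (TCP) lies on the centre line of the jaws, within the pads' length; the fingertips stand 25 mm ahead of it and the grasp point (between the pads) lies 6 mm ahead of it (tcp_to_tips is the distance from the TCP to the fingertips, in mm); z points along the fingers, y is the direction in which the jaws open and shut (so a half turn about z gives the same grasp; the last joint's range is limited). The gripper opens to 94 mm and grips with 3 to 60 N. Pads are 16 mm wide; open, the fingers measure 119 mm over their backs; the gripper's body (75 mm by 177 mm) begins 78 mm behind the grasp point.
Start: joints at [-1.377, 0.426, 0.074, 1.606, -0.034, 1.111, -0.067], TCP at [227.524, 635.46, 230.467] pointing down, gripper open.
Joint ranges: [-2.85, 2.85], [-0.5, 2.14], [-1.23, 1.37], [0.21, 2.46], [-1.02, 4.16], [0.16, 2.05], [-2.73, 2.73]. Speed limits (rad/s): [1.89, 1.89, 2.39, 2.39, 3.01, 3.01, 3.01].

### API

Orientations are given as a unit quaternion [w, x, y, z].
In Python, from station import * gives the robot as it stands.
- The arm moves only by the tool apply_moves, never from a script. Its argument "deltas" is a list of rows, each a list of 3 entries, a list of its own where there are three numbers: the shift along the tool's x, y, z in mm, then the turn, a rotation vector about the tool's x, y, z in degrees, then the opening, from 0 (shut) to 1 (fully open). A call has 1 to 5 rows; each row shifts and turns the pose as measured when the row begins, along the tool's axes as they then stand; what a row does not reach is not made up. A row lasts 1/10 s, in which the tool goes at most 50 mm and 8.59 degrees, less where a joint would pass 70% of its speed; a pose out of reach is approached as far as the arm can. A call with a gripper value outside its range is refused whole. The fingers move at their own pace and stop on an object; "grip_force" is the grip in N (left out, the last holds). Time passes only in rows, so rows that do not move let the fingers close. It gives the time, the measured TCP pose, the force and the opening at its end, in the units of the state.
- state(): the state, without advancing time (a new reading comes with each control period).
- capture(name): name is "scene" or "top" or "wrist"; returns the picture (420x560x3 uint8, red, green, blue); there is no depth.
- camera_info(name): a dict with "intrinsics" (3x3 intrinsics, pixels), "world_from_camera" (4x4, takes a point from camera to world coordinates); the wrist camera has in their place "mount" (4x4, takes a point from camera to tool coordinates, whose origin is the TCP and whose axes are the flange's). Camera axes: x right, y up, looking along -z (the intrinsics and any distortion apply to the point x, -y, -z); pixel columns grow to the right and rows downward; lengths in mm; the calibration is good to about 2 mm. A picture is of the moment at which its call begins: read the wrist's pose just before it. camera_info takes no time and is no camera call.
- close_job(): hands the job in, once; it reports no verdict.
The state is a dict: "time": time; "q": joint angles; "joint_vel": joint speeds; "effort": joint torques, N m; "tcp_pos": TCP position; "eef_rot": TCP orientation; "contact_force": force on the tool from outside, world axes, zero at the start; "ft_torque": the same for the moment, N m; "width": finger opening in mm.
Only numpy, scipy, OpenCV 4.12 (cv2) and the standard library are available. Lean on these libraries where they do the work, as an engineer would, in place of code of your own. Each camera call takes 0.05 s, during which the arm holds its last target.

## Working session

There is one attempt and no reset: what is moved stays moved. The work goes in short steps, Python scripts to look and compute and a tool call to move; the robot and the scene stay as the last step left them, time stands still between calls to the robot, and variables do not carry over. Pictures are saved under pics/ and viewed, and the job is handed in when it is done.

Besides the shell and the picture viewer there is one more tool, called after ">>>" in YAML: its name, and indented under it one key for each argument. apply_moves: Moves the arm, as the interface text tells. Its arguments: {"type":"object","properties":{"deltas":{"type":"array","items":{"type":"array"}},"grip_force":{"type":"number"}},"required":["deltas"]}

```bash
mkdir -p pics; ls
python3 - <<'E'
from station import *
import cv2
s=state();print(s)
for n in("scene","top","wrist"):
    im=capture(n);cv2.imwrite(f"pics/a_{n}.png",im[:,:,::-1]);print(n,camera_info(n))
E
```

```text
pics
{'time': 0.0, 'q': array([-1.37648721,  0.42675771,  0.07384672,  1.60661547, -0.03410438,
        1.11081949, -0.06711935]), 'joint_vel': array([ 7.79177477e-04,  5.45168049e-05, -6.41264582e-04,  3.35111562e-04,
        1.05940207e-05,  6.25302233e-05, -2.99852499e-04]), 'effort': array([ 2.03481788e-03, -9.35835028e+01,  3.66856992e+00, -4.54186678e+01,
       -4.85692732e-02,  2.01768283e-02,  1.08668967e-04]), 'tcp_pos': array([227.40872061, 635.09126921, 229.75460105]), 'eef_rot': array([-6.73659012e-05,  1.71083456e-01,  9.85256313e-01, -6.66920598e-04]), 'contact_force': array([-0.52696272,  0.16618225,  0.24865173]), 'ft_torque': array([ 0.02791437, -0.02978387,  0.00270248]), 'width': 94.10645955772398}
scene {'intrinsics': array([[382.03539324,   0.        , 277.61962189],
       [  0.        , 382.03539324, 205.17549181],
       [  0.        ,   0.        ,   1.        ]]), 'world_from_camera': array([[ 7.82066760e-01, -4.16261937e-01,  4.63786139e-01,
         9.78357426e+02],
       [ 6.22918076e-01,  5.44318264e-01, -5.61863594e-01,
        -6.14731451e+02],
     
[... 530 characters left out ...]
,
       [-6.60343961e-03,  6.48263612e-02,  9.97874710e-01,
         1.26944390e+03],
       [ 0.00000000e+00,  0.00000000e+00,  0.00000000e+00,
         1.00000000e+00]])}
wrist {'intrinsics': array([[338.05183253,   0.        , 289.0070936 ],
       [  0.        , 338.05183253, 205.39534882],
       [  0.        ,   0.        ,   1.        ]]), 'mount': array([[-7.54281929e-04,  9.70048081e-01,  2.42911818e-01,
         6.93134869e+01],
       [ 9.99999641e-01,  6.38044250e-04,  5.57190091e-04,
         1.37963375e+00],
       [ 3.85512689e-04,  2.42912151e-01, -9.70048214e-01,
        -1.54410855e+02],
       [ 0.00000000e+00,  0.00000000e+00,  0.00000000e+00,
         1.00000000e+00]])}
```

View pics/a_top.png

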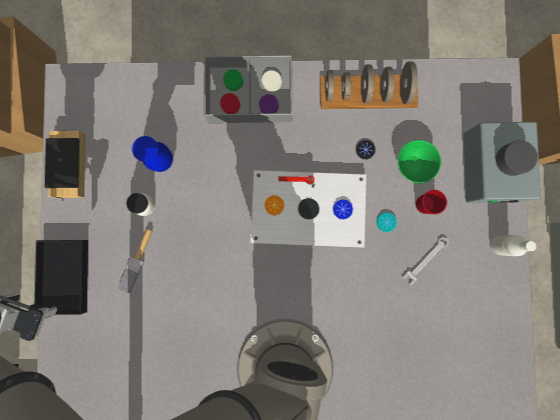

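View pics/a_scene.png

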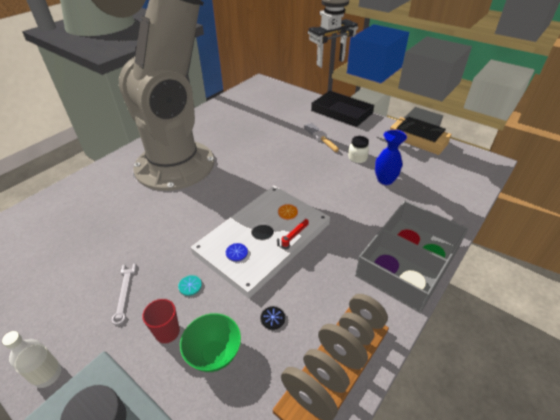

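View pics/a_wrist.png

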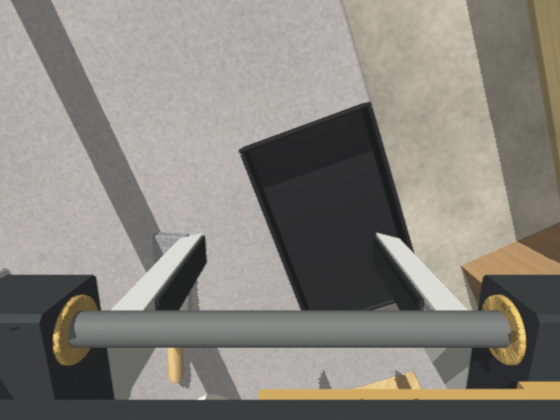

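The top view shows the jig at about (308,208). The blue roundel is at (343,209), the recess at (309,209), the amber roundel at (274,205), and the keeper runs from its pivot at (310,181) to the left. The jig's +y is therefore roughly world +y, and blue lies on its -y side. The scene view agrees. I'll measure these positions next.

```bash
cat > h.py <<'E'
from station import *
import numpy as np, cv2
from scipy.spatial.transform import Rotation as R
def wfc(n,s=None):
    ci=camera_info(n)
    if n!="wrist": return ci["intrinsics"],ci["world_from_camera"]
    q=s["eef_rot"];T=np.eye(4);T[:3,:3]=R.from_quat([q[1],q[2],q[3],q[0]]).as_matrix();T[:3,3]=s["tcp_pos"]
    return ci["intrinsics"],T@ci["mount"]
def ray(K,T,uv,z):
    d=np.array([(uv[0]-K[0,2])/K[0,0],-(uv[1]-K[1,2])/K[1,1],-1.]);d=T[:3,:3]@d;o=T[:3,3]
    return (o+d*(z-o[2])/d[2])
def blobs(m,amin=60):
    c,_=cv2.findContours(m.astype(np.uint8),cv2.RETR_EXTERNAL,cv2.CHAIN_APPROX_NONE)
    return sorted([x for x in c if cv2.contourArea(x)>amin],key=cv2.contourArea,reverse=True)
def masks(im):
    r,g,b=[im[:,:,i].astype(int) for i in range(3)]
    return dict(blue=(b>r+60)&(b>g+60),amber=(r>150)&(g>60)&(b<80)&(r>g+50),
     red=(r>100)&(g<50)&(b<50),dark=(r<50)&(g<50)&(b<50))
def circ(K,T,c,z):
    p=np.array([ray(K,T,x,z)[:2] for x in c[:,0,:]],np.float32)
    (cx,cy),(w,h),a=cv2.fitEllipse(p); return np.round([cx,cy,w,h],1)
E
python3 - <<'E'
from h import *
for n in("top","scene"):
    im=cv2.imread(f"pics/a_{n}.png")[:,:,::-1];K,T=wfc(n)
    M=masks(im)
    for k,z in dict(blue=38,amber=38,dark=30,red=62).items():
        for c in blobs(M[k])[:8]:
            x,y,w,h=cv2.boundingRect(c)
            print(n,k,(x,y,w,h),circ(K,T,c,z))
E
```

```text
top blue (132, 136, 40, 36) [647.  394.9  82.6 135.8]
top blue (333, 199, 20, 21) [ 472.5 -177.4   56.7   57.4]
top amber (321, 76, 97, 33) [ 824.9 -260.6   95.6  321.8]
top amber (265, 196, 19, 19) [487.   27.9  53.1  55.1]
top amber (372, 76, 9, 24) [ 832.1 -287.5   19.7   80.1]
top dark (0, 240, 88, 76) [275.  688.5 218.1 278.2]
top dark (45, 138, 34, 50) [625.  672.5 113.3 176.6]
top dark (268, 362, 50, 19) [ -1.6 -21.4  43.2 147.3]
top dark (0, 372, 55, 22) [-41.7 761.4  83.8 148.6]
top dark (200, 391, 61, 29) [-128.1  172.   129.   170.5]
top dark (127, 193, 20, 20) [499.2 442.7  56.4  58.6]
top dark (299, 200, 17, 19) [470.4 -67.1  34.1  61.6]
top dark (356, 140, 19, 19) [ 654.6 -251.1   47.1   49.8]
top red (417, 190, 30, 24) [ 487.6 -436.9   60.6   78.7]
top red (279, 177, 35, 6) [560.9 -44.4  13.3 108.1]
scene blue (375, 130, 31, 55) [598.8 458.6  82.9 351.9]
scene blue (226, 243, 22, 18) [ 473.4 -180.1   56.2   59.9]
scene amber (274, 392, 44, 28) [ 823.2 -400.1   41.2   79.2]
scene amber (280, 205, 16, 14) [486.9  23.7  39.2  51.8]
scene amber (341, 365, 16, 26) [ 892.9 -265.2   41.    47.2]
scene dark (312, 90, 61, 36) [287.1 655.9 195.3 284. ]
scene dark (151, 80, 35, 37) [-363.1  278.9  139.7  321. ]
scene dark (398, 117, 46, 24) [609.2 695.4 110.7 181.4]
scene dark (353, 137, 15, 10) [471.2 479.5  53.   62.7]
scene dark (254, 226, 19, 11) [477.6 -72.   31.9  51.3]
scene dark (262, 310, 23, 19) [ 669.3 -269.2   46.8   49.8]
scene dark (117, 405, 8, 15) [ 568.9 -608.    12.4   27.5]
scene red (145, 300, 31, 42) [ 486.4 -435.9   55.3   99.3]
scene red (283, 220, 25, 27) [569.2 -49.9  17.6 118.9]
```

```bash
cat > plan.py <<'E'
from h import *
def pose(s):
    q=s["eef_rot"];return np.array(s["tcp_pos"]),R.from_quat([q[1],q[2],q[3],q[0]])
def plan(p,rot,target,yaw_y,n,ang0=None):
    # target tool: down, tool y at angle yaw_y(deg); correct rotation wholly
    a=np.radians(yaw_y);y=np.array([np.cos(a),np.sin(a),0]);z=np.array([0,0,-1.]);x=np.cross(y,z)
    Rt=R.from_matrix(np.stack([x,y,z],1))
    rv=(rot.inv()*Rt).as_rotvec()
    for i in range(n):
        r=rot*R.from_rotvec(rv*i/n)
        d=r.inv().apply((np.array(target)-p)/n)
        print(i,np.round(d,1),np.round(np.degrees(rv/n),2))
    return np.array(target,float),Rt
E
python3 - <<'E'
from plan import *
p,r=pose(state())
p,r=plan(p,r,[480,350,300],35,8)
p,r=plan(p,r,[470,-165,300],-2,11)
E
```

```text
0 [-41.7 -22.9  -8.7] [-0.01  0.    4.41]
1 [-43.4 -19.6  -8.7] [-0.01  0.    4.41]
2 [-44.8 -16.3  -8.7] [-0.01  0.    4.41]
3 [-45.9 -12.8  -8.7] [-0.01  0.    4.41]
4 [-46.7  -9.2  -8.7] [-0.01  0.    4.41]
5 [-47.3  -5.6  -8.8] [-0.01  0.    4.41]
6 [-47.6  -1.9  -8.8] [-0.01  0.    4.41]
7 [-47.6   1.8  -8.8] [-0.01  0.    4.41]
0 [-37.8 -27.6   0. ] [0.   0.   3.36]
1 [-39.4 -25.3   0. ] [0.   0.   3.36]
2 [-40.8 -23.    0. ] [0.   0.   3.36]
3 [-42.1 -20.5   0. ] [0.   0.   3.36]
4 [-43.2 -18.    0. ] [0.   0.   3.36]
5 [-44.2 -15.5   0. ] [0.   0.   3.36]
6 [-45.  -12.9   0. ] [0.   0.   3.36]
7 [-45.7 -10.2   0. ] [0.   0.   3.36]
8 [-46.2  -7.5   0. ] [0.   0.   3.36]
9 [-46.6  -4.8   0. ] [0.   0.   3.36]
10 [-46.8  -2.    0. ] [0.   0.   3.36]
```

>>> apply_moves:
  deltas:
    - [[-42,-23,-9],[0,0,4.4],0.4]
    - [[-43,-20,-9],[0,0,4.4],0.4]
    - [[-45,-16,-9],[0,0,4.4],0.4]
    - [[-46,-13,-9],[0,0,4.4],0.4]
    - [[-47,-9,-9],[0,0,4.4],0.4]

```text
time: 0.65
tcp_pos: [383.2, 455.0, 272.5]
eef_rot: [-0.002, 0.356, 0.934, -0.003]
contact_force: [0.4, 0.8, -0.1]
width: 57.1
```

>>> apply_moves:
  deltas:
    - [[-47,-6,-9],[0,0,4.4],0.4]
    - [[-47,-4,-9],[0,0,4.4],0.4]
    - [[-47,-10,-9],[0,0,4.4],0.4]
    - [[-41,-25,0],[0,0,3.4],0.4]
    - [[-42,-22,0],[0,0,3.4],0.4]

```text
time: 1.15
tcp_pos: [476.2, 236.4, 301.2]
eef_rot: [-0.0, 0.521, 0.854, -0.003]
contact_force: [0.7, -0.2, 0.1]
width: 37.6
```

>>> apply_moves:
  deltas:
    - [[-43,-20,0],[0,0,3.4],0.4]
    - [[-43,-18,0],[0,0,3.4],0.4]
    - [[-44,-16,0],[0,0,3.4],0.4]
    - [[-45,-13,0],[0,0,3.4],0.4]
    - [[-46,-10,0],[0,0,3.4],0.4]

```text
time: 1.65
tcp_pos: [478.3, -8.5, 301.9]
eef_rot: [-0.0, 0.646, 0.763, -0.002]
contact_force: [0.9, 0.1, 0.4]
width: 37.5
```

Run:
```python
from plan import *
s=state();p,r=pose(s);print(s["time"],p,s["q"],r.as_matrix()[:,1],s["width"])
p,r=plan(p,r,[470,-165,300],-2,4)
```

```text
1.65 [478.31848444  -8.45974605 301.93708093] [-0.71145128  0.01615039  0.61086182  1.96687994 -0.00807213  1.1647551
  0.06819095] [ 0.98631016  0.16486629 -0.00337357] 37.527276013958634
0 [-38.3  -8.5   0.6] [-0.05  0.03  2.87]
1 [-38.6  -6.6   0.6] [-0.05  0.03  2.87]
2 [-38.9  -4.6   0.5] [-0.05  0.03  2.87]
3 [-39.1  -2.7   0.5] [-0.05  0.03  2.87]
```

>>> apply_moves:
  deltas:
    - [[-38,-8,0],[0,0,3],0.4]
    - [[-39,-7,0],[0,0,3],0.4]
    - [[-39,-5,0],[0,0,3],0.4]
    - [[-40,-3,0],[0,0,3],0.4]
    - [[0,0,0],[0,0,0],0.4]

```text
time: 2.15
tcp_pos: [464.8, -178.7, 303.0]
eef_rot: [0.0, 0.729, 0.685, -0.001]
contact_force: [-0.6, -0.6, 0.1]
width: 37.5
```

Run:
```python
from plan import *
s=state();im=capture("wrist");p,r=pose(s);print(s["time"],p,s["q"],r.as_matrix()[:,1],s["width"])
cv2.imwrite("pics/b_wrist.png",im[:,:,::-1]);K,T=wfc("wrist",s);M=masks(im)
for k,z in dict(blue=38,amber=38,dark=30,red=62).items():
    for c in blobs(M[k],200)[:6]:
        print(k,cv2.boundingRect(c),circ(K,T,c,z))
```

```text
2.15 [ 464.81111841 -178.66416015  302.97225032] [-0.51208827  0.06034456  0.7979124   1.9366566  -0.04534288  1.16354737
  0.24006801] [ 9.98026405e-01 -6.27914348e-02 -7.28727557e-04] 37.53005638950088
blue (273, 155, 47, 46) [ 474.  -177.7   57.5   57.9]
dark (0, 276, 560, 144) [ 656.6 -415.3  294.3 1206.2]
dark (364, 275, 140, 114) [ 649.5 -422.1  185.1  212.5]
dark (411, 201, 43, 41) [ 650.4 -248.2   53.1   55.9]
dark (268, 66, 51, 53) [474.8 -72.2  51.8  59. ]
dark (234, 237, 22, 74) [ 393.6 -324.6   15.8  127.8]
dark (324, 237, 21, 75) [ 519.1 -333.8   15.4  129.4]
red (360, 0, 20, 95) [563.3 -50.5  15.1 124.5]
red (293, 348, 52, 41) [ 486.4 -445.8   61.1   76.5]
```

View pics/b_wrist.png

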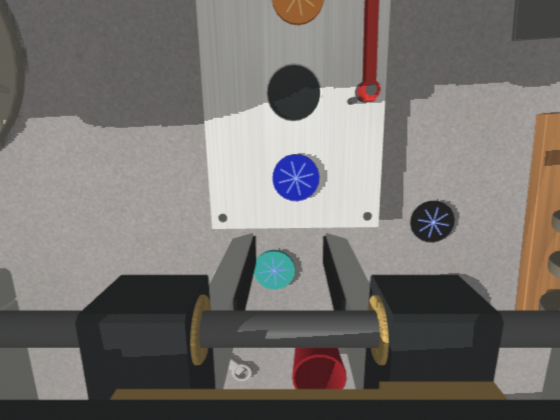

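The wrist view shows the recess at (293,92), blue at (296,178), the keeper pivot at (368,92) with the bar pointing up the image, and the jig corners at (211,228) and (379,227). I'll refine the recess centre and the yaw.

Run:
```python
from plan import *
s=state();im=cv2.imread("pics/b_wrist.png")[:,:,::-1];K,T=wfc("wrist",s)
g=im.max(2).astype(int)
print(g[92,255:330:2]);print(g[55:130:2,293])
for t in(60,75,90):
    m=np.zeros(g.shape,bool);m[55:130,258:330]=(g<t)[55:130,258:330]
    c=blobs(m)[0];print(t,cv2.boundingRect(c),circ(K,T,cv2.convexHull(c) if 0 else c,30))
pts=[]
for (x0,x1,y0,y1) in((214,231,210,225),(359,376,208,224)):
    sub=g[y0:y1,x0:x1];ys,xs=np.nonzero(sub<120);uv=(xs.mean()+x0,ys.mean()+y0);P=ray(K,T,uv,30);pts.append(P);print("hole",uv,P)
d=pts[1]-pts[0];print("jig x yaw",np.degrees(np.arctan2(d[1],d[0])),np.linalg.norm(d))
c1=ray(K,T,(211,228.5),30);c2=ray(K,T,(379,227.5),30);print(c1,c2,np.degrees(np.arctan2(*(c2-c1)[1::-1])))
# left edge / pivot
print("pivot",ray(K,T,(368,92),62))
# bar centre line
m=masks(im)["red"];
for r in(5,30,60,75):
    xs=np.nonzero(m[r,340:400])[0]+340;print(r,xs.min(),xs.max(),ray(K,T,(xs.min(),r),62)[:2],ray(K,T,(xs.max(),r),62)[:2])
```

```text
[143 143 143 143 147 145  88  40  41  41  42  41  40  41  41  40  40  40
  40  43  44  44  51  52  52  52  52  52  51  52  52  52  82 228 222 221
 220 222]
[155 155 155 156 132  56  43  42  43  42  42  42  42  42  43  42  41  42
  41  50  52  52  51  52  51  52  51  51  51  52  50  51  54 199 224 224
 223 224]
60 (268, 65, 51, 55) [477.3 -73.   60.1  61. ]
75 (268, 65, 52, 55) [477.4 -73.   60.9  61.8]
90 (267, 65, 53, 55) [477.4 -73.   61.7  62.5]
hole (np.float64(222.31914893617022), np.float64(217.4255319148936)) [ 375.36562826 -223.37138625   30.        ]
hole (np.float64(366.8863636363636), np.float64(215.79545454545453)) [ 565.05439216 -232.53315804   30.        ]
jig x yaw -2.765178239489764 189.9098870901524
[ 358.72646185 -237.67680887   30.        ] [ 580.99221342 -249.62399134   30.        ] -3.0767898967461207
pivot [559.83289098 -79.91095502  62.        ]
5 368 377 [560.12898847   6.97088976] [569.54541951   6.39887517]
30 367 376 [558.98386125 -16.9122491 ] [568.55523057 -17.49299297]
60 366 375 [557.77596081 -46.64331377] [567.54010932 -47.23488799]
75 366 375 [557.70156767 -61.9956355 ] [567.56501531 -62.59277486]
```

Run:
```python
from plan import *
s=state();p,r=pose(s);print(p)
p,r=plan(p,r,[472.5,-227,75],-2,6)
```

```text
[ 465.20965674 -176.32776974  302.72987577]
0 [-8.3  1.8 38. ] [-0.01  0.01 -0.24]
1 [-8.3  1.7 38. ] [-0.01  0.01 -0.24]
2 [-8.4  1.7 38. ] [-0.01  0.01 -0.24]
3 [-8.4  1.6 38. ] [-0.01  0.01 -0.24]
4 [-8.4  1.6 38. ] [-0.01  0.01 -0.24]
5 [-8.4  1.6 38. ] [-0.01  0.01 -0.24]
```

The arm had settled by about 2.4 mm between that picture and the state I used to refine it, so I'm re-measuring at rest with a matching pose.

```bash
cat > meas.py <<'E'
from plan import *
def meas(name):
    s=state();im=capture("wrist");cv2.imwrite(f"pics/{name}.png",im[:,:,::-1]);K,T=wfc("wrist",s);g=im.max(2).astype(int);M=masks(im)
    print(s["tcp_pos"])
    for t in(75,90):
        c=[c for c in blobs(g<t,500) if 35<cv2.boundingRect(c)[2]<75 and cv2.boundingRect(c)[1]<150]
        for x in c: print("dark",cv2.boundingRect(x),circ(K,T,x,30))
    for c in blobs(M["blue"],300): print("blue",cv2.boundingRect(c),circ(K,T,c,38))
    for c in blobs(M["red"],300): print("red",cv2.boundingRect(c),cv2.boundingRect(c))
    return s,im,K,T
E
python3 - <<'E'
from meas import *
for i in range(2): s,im,K,T=meas(f"c{i}")
g=im.max(2).astype(int)
for (x0,x1,y0,y1) in((212,233,208,226),(357,378,206,225)):
    sub=g[y0:y1,x0:x1];ys,xs=np.nonzero(sub<120);uv=(xs.mean()+x0,ys.mean()+y0);print(uv,ray(K,T,uv,30))
m=masks(im)["red"]
for r in(5,30,60,75):
    xs=np.nonzero(m[r,340:400])[0]+340;print(r,(ray(K,T,(xs.min(),r),62)[:2]+ray(K,T,(xs.max(),r),62)[:2])/2)
E
```

```text
[ 465.20965674 -176.32776974  302.72987577]
dark (268, 67, 52, 55) [477.3 -75.5  60.8  61.9]
dark (512, 0, 48, 44) [759.2 -12.3  49.6  61.6]
dark (268, 67, 52, 55) [477.5 -75.5  61.6  62.5]
dark (511, 0, 49, 44) [758.7 -12.8  50.8  63. ]
blue (272, 157, 47, 46) [ 473.9 -177.7   57.7   57.8]
red (359, 0, 21, 97) (359, 0, 21, 97)
red (293, 348, 52, 41) (293, 348, 52, 41)
[ 465.67171719 -174.51193493  302.60860131]
dark (268, 69, 52, 55) [477.4 -75.5  60.9  62. ]
dark (512, 0, 48, 46) [759.4 -10.9  52.5  61.7]
dark (268, 69, 52, 55) [477.5 -75.5  61.7  62.7]
dark (511, 0, 49, 47) [758.8 -11.5  54.   63.1]
blue (272, 158, 47, 47) [ 473.9 -177.7   57.8   58.1]
red (359, 0, 20, 96) (359, 0, 20, 96)
red (292, 348, 52, 41) (292, 348, 52, 41)
(np.float64(221.80851063829786), np.float64(220.36170212765958)) [ 374.84764706 -225.68407046   30.        ]
(np.float64(366.31111111111113), np.float64(219.62222222222223)) [ 564.83515694 -235.47509664   30.        ]
5 [565.19006555   8.82561288]
30 [564.20292602 -15.0622125 ]
60 [562.64926784 -44.76592555]
75 [562.67059188 -60.11769364]
```

>>> apply_moves:
  deltas:
    - [[-10,1.5,38],[0,0,0],0.4]
    - [[-10,1.5,38],[0,0,0],0.4]
    - [[-10,1.5,38],[0,0,0],0.4]
    - [[-10,1.5,38],[0,0,0],0.4]
    - [[-10,1.5,38],[0,0,0],0.4]

```text
time: 2.8
tcp_pos: [477.8, -216.1, 109.9]
eef_rot: [0.002, 0.72, 0.694, 0.004]
contact_force: [1.2, 0.5, 0.4]
width: 37.4
```

Run:
```python
from plan import *
s=state();p,r=pose(s);print(p,s["q"])
p,r=plan(p,r,[472.5,-225,75],-2,2)
```

```text
[ 477.7729136  -216.08685224  109.91544305] [-0.26570254  0.40545497  0.70653049  2.08631078 -0.3854958   0.77102488
  0.64417601]
0 [-4.6 -2.6 17.4] [ 0.24 -0.1  -0.05]
1 [-4.6 -2.5 17.4] [ 0.24 -0.1  -0.05]
```

>>> apply_moves:
  deltas:
    - [[-6,-3,15],[0.3,0,0],0.4]
    - [[-6,-3,12],[0.2,0,0],0.4]
    - [[0,0,0],[0,0,0],0.4]

```text
time: 3.1
tcp_pos: [469.6, -223.6, 75.8]
eef_rot: [-0.006, 0.718, 0.696, -0.001]
contact_force: [-0.4, 0.1, -0.2]
width: 37.8
```

Run:
```python
from plan import *
s=state();p,r=pose(s);print(p,s["contact_force"])
p,r=plan(p,r,[472.5,-226,59],-2,2)
```

```text
[ 469.57434363 -223.55645679   75.79299638] [-0.36127981  0.07491877 -0.18906402]
0 [-1.2  1.6  8.4] [-0.29 -0.17  0.14]
1 [-1.2  1.5  8.4] [-0.29 -0.17  0.14]
```

>>> apply_moves:
  deltas:
    - [[-1,1.5,8],[-0.3,-0.2,0.1],0.4]
    - [[-1,1,5],[0,0,0],0.4]
    - [[0,0,0],[0,0,0],0.4]

```text
time: 3.4
tcp_pos: [474.0, -222.9, 62.8]
eef_rot: [-0.002, 0.717, 0.697, 0.0]
contact_force: [0.9, -0.3, 0.1]
width: 37.9
```

Run:
```python
from plan import *
s=state();p,r=pose(s);print(p,s["contact_force"])
p,r=plan(p,r,[472.5,-224,59],-2,1)
```

```text
[ 474.00542941 -222.89768468   62.81426135] [ 0.88337155 -0.31718623  0.1364738 ]
0 [-1.2 -1.5  3.8] [-0.16 -0.18  0.41]
```

>>> apply_moves:
  deltas:
    - [[0,-1,3],[0,0,0.3],0.4]
    - [[0,0,1],[0,0,0],0.4]
    - [[0,0,0],[0,0,0],0.4]

```text
time: 3.7
tcp_pos: [474.0, -222.2, 59.6]
eef_rot: [-0.001, 0.718, 0.696, 0.001]
contact_force: [-0.5, -0.9, -0.3]
width: 37.6
```

Run:
```python
from plan import *
s=state();p,r=pose(s);print(p,s["contact_force"])
p,r=plan(p,r,[476.3,-107.5,59],-2,20)
s,im,K,T=meas=(s,)+(capture("wrist"),0,0)
cv2.imwrite("pics/d.png",im[:,:,::-1])
```

```text
[ 473.97211363 -222.19873252   59.55190037] [-0.48021269 -0.93868291 -0.33790581]
0 [ 5.7 -0.1  0. ] [-0.   -0.01  0.01]
1 [ 5.7 -0.1  0. ] [-0.   -0.01  0.01]
2 [ 5.7 -0.1  0. ] [-0.   -0.01  0.01]
3 [ 5.7 -0.1  0. ] [-0.   -0.01  0.01]
4 [ 5.7 -0.1  0. ] [-0.   -0.01  0.01]
5 [ 5.7 -0.1  0. ] [-0.   -0.01  0.01]
6 [ 5.7 -0.1  0. ] [-0.   -0.01  0.01]
7 [ 5.7 -0.1  0. ] [-0.   -0.01  0.01]
8 [ 5.7 -0.1  0. ] [-0.   -0.01  0.01]
9 [ 5.7 -0.1  0. ] [-0.   -0.01  0.01]
10 [ 5.7 -0.1  0. ] [-0.   -0.01  0.01]
11 [ 5.7 -0.1  0. ] [-0.   -0.01  0.01]
12 [ 5.7 -0.1  0. ] [-0.   -0.01  0.01]
13 [ 5.7 -0.1  0. ] [-0.   -0.01  0.01]
14 [ 5.7 -0.1  0. ] [-0.   -0.01  0.01]
15 [ 5.7 -0.1  0. ] [-0.   -0.01  0.01]
16 [ 5.7 -0.1  0. ] [-0.   -0.01  0.01]
17 [ 5.7 -0.1  0. ] [-0.   -0.01  0.01]
18 [ 5.7 -0.1  0. ] [-0.   -0.01  0.01]
19 [ 5.7 -0.1  0. ] [-0.   -0.01  0.01]
```

View pics/d.png

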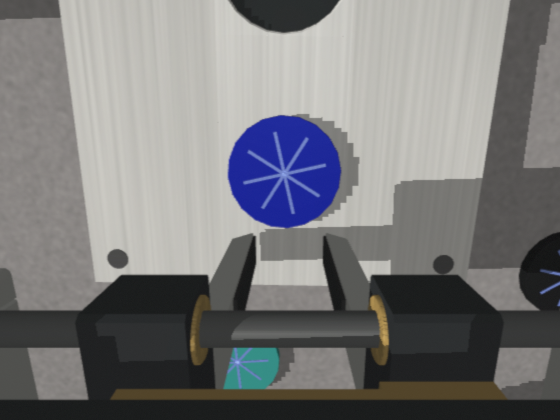

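The view shows the blue disc at (284,172), centred between the two fingertips, with the recess straight ahead at about (284,-25). Pushing now.

>>> apply_moves:
  deltas:
    - [[8,0,0],[0,0,0],0.4]
    - [[8,0,0],[0,0,0],0.4]
    - [[8,0,0],[0,0,0],0.4]
    - [[8,0,0],[0,0,0],0.4]
    - [[8,0,0],[0,0,0],0.4]

```text
time: 4.25
tcp_pos: [475.4, -179.5, 60.1]
eef_rot: [-0.001, 0.719, 0.695, 0.001]
contact_force: [-0.4, -0.6, -0.2]
width: 37.4
```

>>> apply_moves:
  deltas:
    - [[8,0,0],[0,0,0],0.4]
    - [[8,0,0],[0,0,0],0.4]
    - [[8,0,0],[0,0,0],0.4]
    - [[8,0,0],[0,0,0],0.4]
    - [[8,0,0],[0,0,0],0.4]

```text
time: 4.75
tcp_pos: [476.9, -135.2, 60.3]
eef_rot: [-0.001, 0.718, 0.696, 0.001]
contact_force: [-0.2, -0.0, 1.2]
width: 37.3
```

Run:
```python
from plan import *
s=state();p,r=pose(s);print(p,s["contact_force"],s["width"])
plan(p,r,[476.3,-107.5,59],-2,1)
im=capture("wrist");cv2.imwrite("pics/e.png",im[:,:,::-1]);K,T=wfc("wrist",s)
c=blobs(masks(im)["blue"],500)[0];print(circ(K,T,c,38))
```

```text
[ 476.8596501  -135.22217692   60.3071825 ] [-0.16215517 -0.04838107  1.20095365] 37.32553875900361
0 [27.7 -1.5  1.4] [-0.01 -0.2   0.15]
[ 479.  -102.4   58.5   58.7]
```

View pics/e.png

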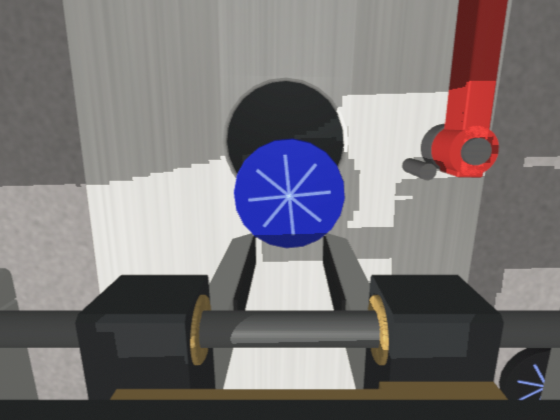

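The disc at (289,193) leads to the recess at (285,136) and sits about 1.6 mm off in x. I'll correct that and slow down.

>>> apply_moves:
  deltas:
    - [[3,-0.6,0.4],[0,0,0],0.4]
    - [[3,-0.5,0.4],[0,0,0],0.4]
    - [[3,-0.4,0.3],[0,0,0],0.4]
    - [[3,0,0],[0,0,0],0.4]
    - [[2,0,0],[0,0,0],0.4]

```text
time: 5.3
tcp_pos: [475.8, -119.2, 59.2]
eef_rot: [-0.001, 0.718, 0.696, 0.001]
contact_force: [-0.1, -0.4, -0.1]
width: 37.6
```

```bash
cat > l.py <<'E'
import sys
from plan import *
s=state();p,r=pose(s);print(p,s["contact_force"],s["width"],s["time"])
plan(p,r,[475.4,-108.3,59],-2,1)
im=capture("wrist");cv2.imwrite(f"pics/{sys.argv[1]}.png",im[:,:,::-1]);K,T=wfc("wrist",s)
c=blobs(masks(im)["blue"],500)[0];print(circ(K,T,c,38),circ(K,T,c,32))
E
python3 l.py f
```

```text
[ 475.831094   -119.1988097    59.15104457] [-0.09516715 -0.40878084 -0.08618145] 37.61026098486892 5.3
0 [10.9 -0.8  0.2] [-0.01 -0.21  0.18]
[478.  -86.6  58.3  58.8] [477.9 -87.9  60.3  60.8]
```

View pics/f.png

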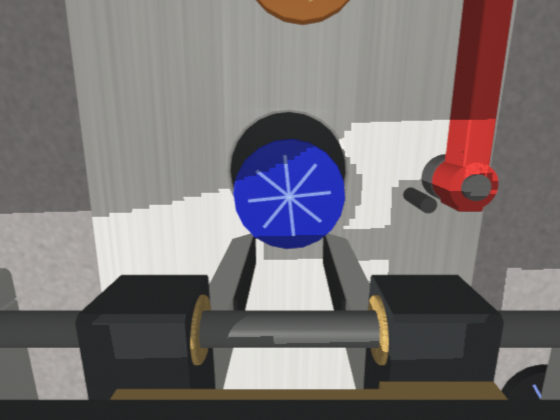

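The disc at (289,193) now overlaps the recess at (288,168), with about 11 mm to go.

>>> apply_moves:
  deltas:
    - [[3,-0.3,0],[0,0,0],0.4]
    - [[2,0,0],[0,0,0],0.4]
    - [[2,0,0],[0,0,0],0.4]
    - [[1,0,0],[0,0,0],0.4]

```text
time: 5.75
tcp_pos: [475.8, -110.5, 59.2]
eef_rot: [-0.001, 0.718, 0.696, 0.001]
contact_force: [-0.9, 0.2, -0.3]
width: 37.4
```

```bash
python3 l.py g
```

```text
[ 475.78965306 -110.46730559   59.15849324] [-0.87393579  0.16794834 -0.30564905] 37.42741053918168 5.75
0 [ 2.2 -0.5  0.2] [-0.01 -0.22  0.17]
[478.  -77.6  57.8  58.2] [478.  -78.9  59.8  60.2]
```

View pics/g.png

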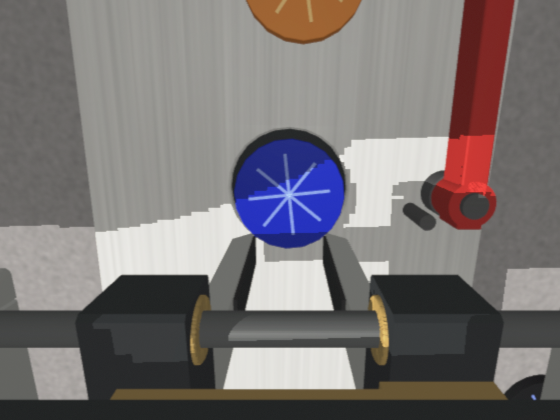

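The disc is still about 2–3 mm short and touching the fingers, so I'll nudge it on.

>>> apply_moves:
  deltas:
    - [[1,-0.2,0],[0,0,0],0.4]
    - [[0.5,0,0],[0,0,0],0.4]
    - [[0.5,0,0],[0,0,0],0.4]

```text
time: 6.1
tcp_pos: [475.6, -108.3, 59.1]
eef_rot: [-0.001, 0.718, 0.696, 0.001]
contact_force: [0.2, 0.0, -0.6]
width: 37.7
```

```bash
python3 l.py h
```

```text
[ 475.58001984 -108.28329981   59.14975248] [ 0.19539417  0.0064306  -0.58923264] 37.680399139446926 6.1
0 [-0.  -0.2  0.1] [-0.02 -0.22  0.18]
[477.9 -75.9  56.3  57. ] [477.8 -77.2  58.2  58.9]
```

View pics/h.png

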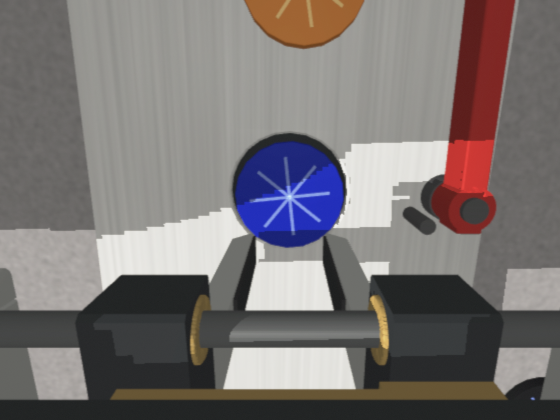

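The disc now appears smaller, as it would at the seated height. I'll back off and up, then look again.

>>> apply_moves:
  deltas:
    - [[-8,0,0],[0,0,0],0.4]
    - [[-15,0,-10],[0,0,0],0.4]
    - [[-20,0,-40],[0,0,0],0.2]
    - [[-10,0,-45],[0,0,0],0]
    - [[0,0,0],[0,0,0],0]

```text
time: 6.65
tcp_pos: [472.3, -169.0, 158.6]
eef_rot: [-0.002, 0.719, 0.695, -0.001]
contact_force: [0.1, 0.8, -0.4]
width: 16.8
```

```bash
cat >> l.py <<'E'
g=im.max(2).astype(int);x,y,w,h=cv2.boundingRect(c)
m=(g<75)|masks(im)["blue"];x0=max(x-15,0);mm=np.zeros_like(m);mm[max(y-15,0):y+h+15,x0:x+w+15]=m[max(y-15,0):y+h+15,x0:x+w+15]
c2=blobs(cv2.morphologyEx(mm.astype(np.uint8),cv2.MORPH_OPEN,np.ones((5,5))))[0];print("recess",cv2.boundingRect(c2),circ(K,T,c2,30),(x,y,w,h))
E
python3 l.py i
python3 - <<'E'
import cv2
a=cv2.imread('pics/i.png')[60:280,180:420];cv2.imwrite('pics/i2.png',cv2.resize(a,None,fx=2.5,fy=2.5))
E
```

```text
[ 472.2973983  -168.97810604  158.57937172] [ 0.08852303  0.79560678 -0.36169652] 16.83403098563848 6.65
0 [60.6  1.3 99.7] [-0.17 -0.09  0.02]
[478.  -78.2  56.7  57.3] [478.  -77.8  58.   58.6]
recess (255, 50, 75, 83) [478.1 -77.2  58.7  59.9] (254, 55, 75, 78)
```

View pics/i2.png

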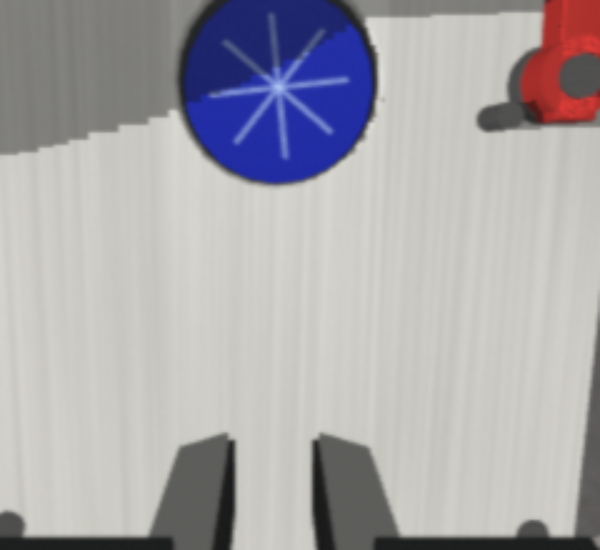

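The disc sits inside the dark recess at (277,85) in this crop, with no cast shadow on the plate and the apparent size of the seated height. Next is the keeper: I'll plan an arc with closed fingers on the bar's trailing side.

```bash
cat > arc.py <<'E'
from plan import *
J=np.array([[.9987,.0515],[-.0515,.9987]]) # columns jig x,y in world
rec=np.array([477.4,-75.5]);piv=rec+J@[85,0]
def c(th,rho=70,gap=0):
    u=np.array([-np.sin(th),np.cos(th)]);n=np.array([np.cos(th),np.sin(th)])
    return piv+J@(rho*u+n*(6+12.5*np.cos(th)+8*np.sin(th)+gap))
E
python3 - <<'E'
from arc import *
p,r=pose(state());print(p)
print(piv,c(0,70,10))
p,r=plan(p,r,[*c(0,70,10),125],-2.5,6)
for t in np.arange(0,1.61,.1): print(round(t,2),np.round(c(t,70-5*t/1.57),1))
E
```

```text
[ 471.57783202 -167.84663812  156.56546335]
[562.2895 -79.8775] [594.35745 -11.43625]
0 [26.7 19.6  5.2] [-0.05 -0.02  0.09]
1 [26.8 19.6  5.2] [-0.05 -0.02  0.09]
2 [26.8 19.5  5.2] [-0.05 -0.02  0.09]
3 [26.8 19.5  5.2] [-0.05 -0.02  0.09]
4 [26.9 19.4  5.2] [-0.05 -0.02  0.09]
5 [26.9 19.4  5.3] [-0.05 -0.02  0.09]
0.0 [584.4 -10.9]
0.1 [578.1  -9.3]
0.2 [571.7  -8.3]
0.3 [565.  -8.]
0.4 [558.2  -8.2]
0.5 [551.4  -9.2]
0.6 [544.6 -10.9]
0.7 [537.9 -13.4]
0.8 [531.4 -16.5]
0.9 [525.2 -20.5]
1.0 [519.4 -25.1]
1.1 [514.  -30.4]
1.2 [509.3 -36.3]
1.3 [505.2 -42.8]
1.4 [501.9 -49.8]
1.5 [499.4 -57.2]
1.6 [497.7 -64.8]
```

>>> apply_moves:
  deltas:
    - [[27,20,2],[0,0,0],0]
    - [[27,20,5],[0,0,0],0]
    - [[27,20,5],[0,0,0],0]
    - [[27,20,5],[0,0,0],0]
    - [[27,19,5],[0,0,0],0]

```text
time: 7.2
tcp_pos: [575.3, -39.8, 134.0]
eef_rot: [-0.003, 0.723, 0.691, -0.001]
contact_force: [-0.3, 0.8, -0.7]
width: 0.5
```

Run:
```python
from arc import *
s=state();p,r=pose(s);print(p,s["width"],s["q"])
p,r=plan(p,r,[*c(0,70,10),110],-2.5,1)
```

```text
[575.30833984 -39.81303678 134.04792091] 0.4520392386337599 [-0.58678542  0.45913472  0.70612261  1.94583455 -0.38660156  0.87902649
  0.27706531]
0 [29.1 17.9 24. ] [-0.28 -0.17 -0.05]
```

>>> apply_moves:
  deltas:
    - [[20,14,5],[-0.2,0,0],0]
    - [[6,4,8],[0,0,0],0]
    - [[0,0,0],[0,0,0],0]

```text
time: 7.5
tcp_pos: [595.6, -11.5, 117.7]
eef_rot: [-0.002, 0.721, 0.693, -0.001]
contact_force: [-0.6, -0.9, 0.2]
width: 0.5
```

Run:
```python
from arc import *
s=state();p,r=pose(s);print(p)
plan(p,r,[*c(0,70,10),72],-2.5,1)
im=capture("wrist");cv2.imwrite("pics/k.png",im[:,:,::-1])
```

```text
[595.64066913 -11.51575808 117.70762304]
0 [-0.1 -1.1 45.7] [-0.25 -0.1   0.19]
```

View pics/k.png

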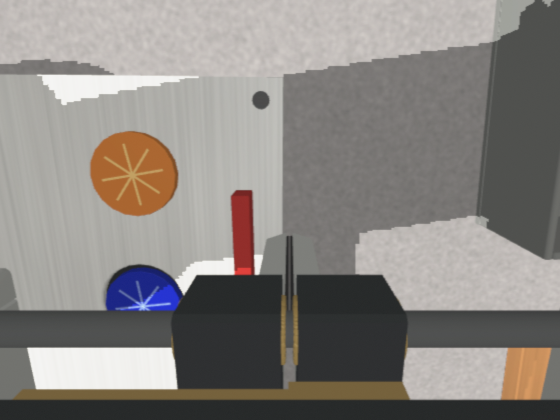

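The bar's tip is at (243,192) and the closed fingers are to its right, clear of it. Descending.

>>> apply_moves:
  deltas:
    - [[0,0,20],[0,0,0],0]
    - [[0,0,16],[0,0,0],0]
    - [[0,0,5],[0,0,0],0]
    - [[0,0,0],[0,0,0],0]

```text
time: 7.95
tcp_pos: [593.7, -17.3, 77.0]
eef_rot: [-0.002, 0.723, 0.69, -0.001]
contact_force: [0.0, -0.6, 0.9]
width: 0.0
```

Run:
```python
from arc import *
s=state();p,r=pose(s);print(p,s["contact_force"])
q=p
ts=[-.1]+list(np.arange(0.05,1.66,.1))
for t in ts:
    tgt=np.array([*c(t,70-5*t/1.57),72]);print(round(t,2),np.round(r.inv().apply(tgt-q),1));q=tgt
```

```text
[593.66656124 -17.31421161  77.04517289] [ 0.04464545 -0.58326723  0.85541987]
-0.1 [ 4.1 -3.5  5.1]
0.05 [ 2.5 -9.2  0. ]
0.15 [ 1.  -6.4  0. ]
0.25 [ 0.4 -6.6  0. ]
0.35 [-0.3 -6.7  0. ]
0.45 [-0.9 -6.8  0. ]
0.55 [-1.7 -6.8  0. ]
0.65 [-2.4 -6.7  0. ]
0.75 [-3.1 -6.5  0. ]
0.85 [-3.9 -6.2  0. ]
0.95 [-4.6 -5.8  0. ]
1.05 [-5.2 -5.3  0. ]
1.15 [-5.9 -4.8  0. ]
1.25 [-6.4 -4.1  0. ]
1.35 [-6.9 -3.4  0. ]
1.45 [-7.3 -2.6  0. ]
1.55 [-7.6 -1.7 -0. ]
1.65 [-7.8 -0.9 -0. ]
```

>>> apply_moves:
  deltas:
    - [[4,-3,3],[0,0,0],0]
    - [[3,-9,2],[0,0,0],0]
    - [[1,-6,0],[0,0,0],0]
    - [[0.5,-6.5,0],[0,0,0],0]
    - [[0,-6.5,0],[0,0,0],0]

```text
time: 8.45
tcp_pos: [562.1, -7.5, 73.7]
eef_rot: [-0.0, 0.724, 0.69, 0.0]
contact_force: [2.3, -1.3, -0.5]
width: 0.4
```

```bash
cat > n.py <<'E'
from arc import *
s=state();p,r=pose(s);print(p,s["contact_force"],s["time"])
ts=np.linspace(-.1,1.65,176);C=np.array([c(t,70-5*t/1.57) for t in ts]);i=np.argmin(np.linalg.norm(C-p[:2],axis=1));t0=ts[i];print("theta~",t0,C[i]-p[:2])
q=p
for t in np.arange(t0+.1,t0+.65,.1):
    t=min(t,1.62);tgt=np.array([*c(t,70-5*t/1.57),72]);print(round(t,2),np.round(r.inv().apply(tgt-q),1));q=tgt
E
python3 n.py
```

```text
[562.06126537  -7.50438634  73.7251754 ] [ 2.28769432 -1.30797101 -0.53300951] 8.45
theta~ 0.33999999999999997 [ 0.22889911 -0.48322102]
0.44 [-1.4 -6.5  1.7]
0.54 [-1.6 -6.8 -0. ]
0.64 [-2.3 -6.7 -0. ]
0.74 [-3.1 -6.5 -0. ]
0.84 [-3.8 -6.2 -0. ]
0.94 [-4.5 -5.8 -0. ]
```

Contact: about 2.3 N on the bar. Continuing along the arc.

>>> apply_moves:
  deltas:
    - [[-1.4,-6.5,1],[0,0,0],0]
    - [[-1.6,-6.8,0],[0,0,0],0]
    - [[-2.3,-6.7,0],[0,0,0],0]
    - [[-3,-6.5,0],[0,0,0],0]
    - [[-3.8,-6,0],[0,0,0],0]

```text
time: 8.95
tcp_pos: [526.4, -18.0, 73.2]
eef_rot: [-0.0, 0.724, 0.69, 0.001]
contact_force: [2.5, 0.8, -0.2]
width: 0.1
```

```bash
python3 n.py
```

```text
[526.37489587 -18.02396237  73.23361698] [ 2.54552982  0.83488947 -0.15486542] 8.95
theta~ 0.87 [ 0.61528047 -1.18203411]
0.97 [-5.9 -5.1  1.2]
1.07 [-5.4 -5.2 -0. ]
1.17 [-6.  -4.6 -0. ]
1.27 [-6.5 -4.  -0. ]
1.37 [-7.  -3.2 -0. ]
1.47 [-7.4 -2.4 -0. ]
```

>>> apply_moves:
  deltas:
    - [[-5.7,-5,0.5],[0,0,0],0]
    - [[-5.4,-5,0],[0,0,0],0]
    - [[-6,-4.5,0],[0,0,0],0]
    - [[-6,-3.5,0],[0,0,0],0]

```text
time: 9.35
tcp_pos: [505.2, -42.0, 72.6]
eef_rot: [-0.0, 0.724, 0.69, 0.001]
contact_force: [2.0, 0.6, 0.2]
width: 0.8
```

```bash
python3 n.py
```

```text
[505.18294889 -41.954505    72.64756001] [1.98059975 0.55821125 0.24725013] 9.35
theta~ 1.29 [ 0.41347297 -0.21344849]
1.39 [-7.3 -2.7  0.6]
1.49 [-7.4 -2.3 -0. ]
1.59 [-7.7 -1.4 -0. ]
1.62 [-2.3 -0.2 -0. ]
1.62 [0. 0. 0.]
1.62 [0. 0. 0.]
```

>>> apply_moves:
  deltas:
    - [[-6,-2.5,0],[0,0,0],0]
    - [[-5,-1.5,0],[0,0,0],0]
    - [[-4,-0.5,0],[0,0,0],0]
    - [[-3,0,0],[0,0,0],0]

```text
time: 9.75
tcp_pos: [498.5, -61.9, 72.5]
eef_rot: [-0.001, 0.724, 0.69, 0.001]
contact_force: [-0.1, 1.3, 0.6]
width: 0.8
```

```bash
python3 n.py
```

```text
[498.54921548 -61.92779977  72.49638165] [-0.05531369  1.33397682  0.6149699 ] 9.75
theta~ 1.56 [-0.28679564  0.20785236]
1.62 [-4.5 -0.9  0.5]
1.62 [0. 0. 0.]
1.62 [0. 0. 0.]
1.62 [0. 0. 0.]
1.62 [0. 0. 0.]
1.62 [0. 0. 0.]
```

>>> apply_moves:
  deltas:
    - [[-2,0,0],[0,0,0],0]
    - [[-2,0,0],[0,0,0],0]
    - [[-2,0,0],[0,0,0],0]

```text
time: 10.05
tcp_pos: [498.5, -62.6, 72.4]
eef_rot: [-0.004, 0.723, 0.691, 0.003]
contact_force: [-0.3, 13.2, 5.9]
width: 0.4
```

The force rose to 13 N with no further travel, so the bar is at its stop. Backing off, lifting, then checking.

>>> apply_moves:
  deltas:
    - [[8,0,0],[0,0,0],0]
    - [[10,0,0],[0,0,0],0]
    - [[5,0,-25],[0,0,0],0]
    - [[0,0,-45],[0,0,0],0]
    - [[-20,0,-45],[0,0,0],0]

```text
time: 10.55
tcp_pos: [496.2, -57.0, 185.5]
eef_rot: [-0.007, 0.721, 0.693, -0.003]
contact_force: [1.1, 0.1, 0.7]
width: 0.4
```

>>> apply_moves:
  deltas:
    - [[-45,0,-15],[0,0,0],0]
    - [[-45,0,-15],[0,0,0],0]
    - [[-30,0,-15],[0,0,0],0]
    - [[0,0,0],[0,0,0],0]
    - [[0,0,0],[0,0,0],0]

```text
time: 11.05
tcp_pos: [494.4, -180.6, 237.3]
eef_rot: [-0.003, 0.72, 0.693, 0.0]
contact_force: [-0.1, 1.2, -0.5]
width: 0.8
```

```bash
python3 l.py m
python3 - <<'E'
from h import *
im=capture("scene");cv2.imwrite("pics/m_scene.png",cv2.resize(im[150:330,150:400,::-1],None,fx=3,fy=3))
K,T=wfc("scene")
M=masks(im)
for c in blobs(M["amber"])[:4]: print("amber",circ(K,T,c,38))
im=capture("top");cv2.imwrite("pics/m_top.png",im[:,:,::-1]);K,T=wfc("top")
for c in blobs(masks(im)["amber"])[:4]: print("amber",circ(K,T,c,38))
E
```

```text
[ 494.36180344 -180.60839353  237.30273367] [-0.11795236  1.23733809 -0.54183984] 0.7553571989172624 11.05
0 [ 70.6 -20.9 178.8] [-0.25 -0.3  -0.19]
[477.8 -79.8  53.   54.3] [477.4 -79.2  53.9  55.3]
recess (240, 60, 57, 61) [477.6 -79.   52.9  55.8] (240, 59, 58, 62)
amber [ 822.9 -400.2   41.1   79.6]
amber [488.6  23.5  52.6  57.1]
amber [ 892.6 -263.4   43.7   49.2]
amber [ 823.6 -295.5  101.7  226.8]
amber [486.9  27.3  54.4  55.4]
amber [ 848.  -148.1   56.   144.3]
```

View pics/m.png

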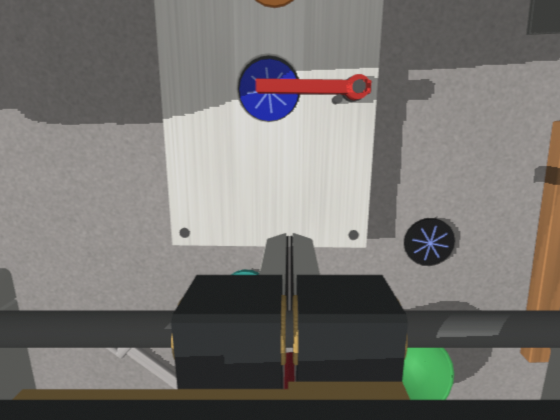

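View pics/m_scene.png

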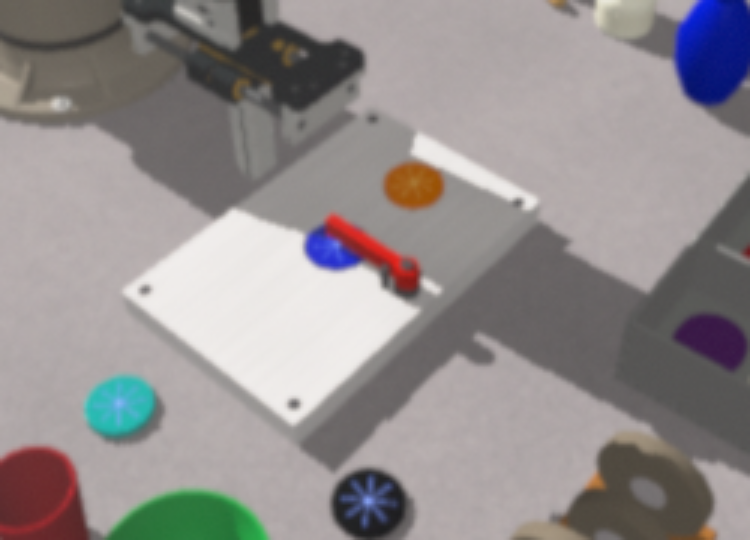

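Run:
```python
import cv2,numpy as np
from h import *
s=state();im=capture("wrist");K,T=wfc("wrist",s)
a=[]
for n,(x,y) in dict(g=(289,190),h=(289,190),i=(292,95)).items():
    p=cv2.imread(f"pics/{n}.png");a.append(cv2.resize(p[y-75:y+75,x-75:x+75],(390,390),interpolation=cv2.INTER_CUBIC)[:, :266] if 0 else cv2.resize(p[y-75:y+75,x-75:x+75],(265,265)))
b=cv2.resize(im[55:125,230:310,::-1],(795,330)[:1]*0 or (377,330),interpolation=cv2.INTER_NEAREST)
o=np.zeros((600,795,3),np.uint8);o[:265]=np.hstack(a);o[265:595,:377]=b;cv2.imwrite("pics/z.png",o)
c=blobs(masks(im)["blue"],300)[0]
pts=c[:,0,:].astype(np.float32);h=cv2.convexHull(c);print(circ(K,T,h,32),circ(K,T,h,38))
# widths: extreme left/right at z=32 and the bottom
print([np.round(ray(K,T,q,32)[:2],1) for q in (pts[pts[:,0].argmin()],pts[pts[:,0].argmax()],pts[pts[:,1].argmax()],pts[pts[:,1].argmin()])])
```

```text
[478.  -77.8  58.5  59.2] [478.3 -78.3  57.5  58.2]
[array([450.1, -69.7]), array([506. , -87.2]), array([ 473.4, -106.7]), array([479.5, -48.3])]
```

View pics/z.png

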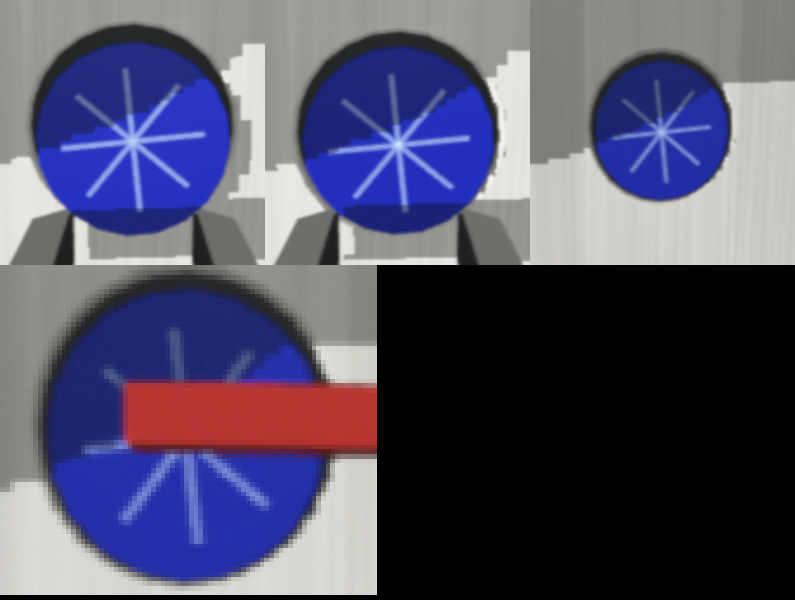

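The shadow that was beside the disc while it was tipped (g) is gone in the later views. The disc lies level inside the dark ring, and the bar crosses its middle. Handing in.

```bash
python3 -c "
from station import *
print(close_job())"
```

```text
the job is handed in; nothing more can be done
None
```

The blue roundel is in the recess and the red keeper bar is round at its stop. I handed the job in at about 11 s, and no verdict was reported.

- **Roundel:** I pushed it about 102 mm across the jig with two part-open fingertips until it dropped in. The last views show it inside the dark ring, about 2.4 mm from the measured recess centre. That is near the full 2.5 mm play but inside the 4 mm limit. I judged it flat from its apparent size and from its shadow on the plate being gone; I did not measure tilt directly.
- **Keeper:** I swung it with closed fingers until travel stopped at about 13 N (estimated angle about 1.56 rad). The final pictures show it lying across the middle of the disc, parallel to the jig's x axis.
- **Everything else:** The top camera puts the amber roundel within 1 mm of its start. The scene camera reads about 2 mm, which is within calibration. I did not measure the other bystanders at the end; the fingers never went near them. The arm was clear in the air at hand-in.

One check disagreed early on. My first refined recess position was 2.4 mm off because the arm was still settling when I read its pose. I re-measured it at rest before pushing.

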